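Load the spacer and hold the spindle guard open

ROBOT

A 6-joint arm with a two-finger parallel gripper is mounted at the origin on a cart in front of the work surface, level with it; the furniture and walls round the work are solid. World frame = base frame: x ahead of the robot, y to its left, z up, the work surface at z = 0. Lengths are in mm, angles in rad, forces in N, time in s.
With the tool pointing down it reaches from about 350 to 975 mm from the base axis. Payload 7.1 kg.
Tool frame: the origin (TCP) lies at the very end of the fingers, on their centre line; the grasp point (between the pads) lies 19 mm behind it; z points along the fingers, y is the line along which they close (so a half turn about z gives the same grasp; the last joint's range is limited). The gripper opens to 88 mm and grips with 3 to 60 N. Pads are 20 mm wide; open, the fingers measure 115 mm over their backs; the gripper's body (75 mm by 178 mm) begins 61 mm behind the grasp point.
Start: joints at [1.292, 0.423, 1.63, -0, 1.089, -0.019], TCP at [160.523, 604.017, 222.675] pointing down, gripper open.
Joint ranges: [-3, 3], [-0.9, 2.11], [0.09, 2.58], [-1.31, 4.45], [0.11, 2.69], [-2.54, 2.54]. Speed limits (rad/s): [2.39, 2.39, 3.01, 3.14, 3.14, 3.14].

INTERFACE

Orientations are given as a rotation vector (axis times angle).
In Python, from workcell import get_obs, get_image, job, models gives the robot as it stands.
- The arm moves only by the tool jog_arm, never from a script. Its argument "increments" is one flat list of numbers, 7 for each row, row after row: the turn, a rotation vector about the tool's x, y, z in degrees, then the shift along the tool's x, y, z in mm, then the opening in per cent of the stroke, from 0 (shut) to 100 (fully open). A call has 1 to 12 rows; each row shifts and turns the commanded pose from where the row before left it, along the tool's axes as they then stand; what a row does not reach is not made up. A row lasts 1/8 s, in which the tool goes at most 62.5 mm and 10.7 degrees, less where a joint would pass 70% of its speed; a pose out of reach is approached as far as the arm can. A call is refused whole if a number of a shift passes 62.5 or a number of a turn 10.7, either way. A call with a gripper value outside its range is refused whole. The fingers move at their own pace and stop on an object; the grip force is fixed at half the most. Time passes only in rows, so rows that do not move let the fingers close. It gives the time, the measured TCP pose, the force, the opening and the grip force at its end, in the units of the state.
- get_obs(): the state, without advancing time (a new reading comes with each control period).
- get_image(name): name is "side" or "top"; returns a dict with "pixels" (420x560x3 uint8, blue, green, red), "depth" (420x560 float32, mm along the optical axis (not along the pixel's ray), 0 where there is no reading), "fx", "fy", "cx", "cy" (pixels), "cam_to_world" (4x4, takes a point from camera to world coordinates). Camera axes: x right, y up, looking along -z (the intrinsics and any distortion apply to the point x, -y, -z); pixel columns grow to the right and rows downward; lengths in mm; the calibration is good to about 2 mm. A picture is of the moment at which its call begins.
- job.close_job(): hands the job in; it is judged then, once.
Trained networks look in the newest picture that a camera, given by its name, has taken for a name from the list of things; names that differ only in an ending like _2 or _b are one class to them, and where a whole thing is asked for, a point or a joint stands for the part that bears it (a point fixed in the world has none). Each returns a list of dicts, best first, with "p" (0 to 1); they miss things now and then, are a little off and sometimes report something else, mostly with a low value. They report only what shows in the picture. A call takes as long as a camera call. They do not tell look-alikes from the thing itself.
- models.look_for(target, camera): "centre" ([x, y, z] in mm, in world coordinates, good to about 4 mm: the middle of the surface that is visible of it).
- models.regions_of(target, camera): "region" (420x560 bool, what is visible of it).
The state is a dict: "t": time; "qpos": joint angles; "qvel": joint speeds; "joint_torque": joint torques, N m; "ee_pos": TCP position; "orientation": TCP orientation; "ft_force": force on the tool from outside, world axes, zero at the start; "moment": the same for the moment, N m; "width": finger opening in mm; "grasp_force": force on a finger pad.
Only numpy, scipy, OpenCV 4.12 (cv2) and the standard library are available. Lean on these libraries where they do the work, as an engineer would, in place of code of your own. Each camera call takes 0.05 s, during which the arm holds its last target. There are 200 camera calls.

TASK

Slip the brass spacer ring over the upright shaft end of the guarded spindle stand, lower it onto its shoulder without dropping it, and let go of it. Then open the stand's yellow gate so that a fitter can get at the clamp collar inside with both hands: squeeze the orange main catch so that the gate springs ajar, then squeeze the red safety catch on the gate's handle and swing the gate out past its half-way check. It is sprung to close, so finish while still holding it wide open, about square to the front of the stand, with the spacer still in place; leave the oil bottle and the screw jar where they stand.

Things in the scene. Friction and masses are not known exactly. Their poses are not given: they have to be found in the camera images.
- stand: Motor stand with a 22 mm upright shaft inside an open-topped clear guard, 176 mm wide (y), 126 mm deep (x), fixed to the bench. Origin at the middle of its underside on the bench, on the shaft's axis; x points to its back, y to its left, z up. Walls, 124 mm high, at y = +-76 mm and x = +49 mm; the yellow gate closes the front at x = -64 mm. Thumb plates and handle rise to 169 mm, nothing higher.
- seat (a point): Middle of the flat shoulder (34 mm across) on which the spacer must sit, on the shaft's axis, 115 mm above the bench; axes as the stand's. The shaft end, 22 mm across with a chamfered tip, rises 43 mm above this point.
- spacer_mid (a point): Centre, half-way up, of the loose brass spacer ring: 40 mm outside, 25 mm bore, 28 mm tall, 0.08 to 0.17 kg, lying flat on the bench. Seated, this point is 14 mm above seat.
- catch_grip (a point): Main catch, on top of the right front post: point midway between its two upright thumb plates, 153 mm above the bench; axes as the stand's. Each plate is 20 mm wide (x) and 5 mm thick (y), from 16 mm above the point to the housing 17 mm below it. The dark plate on the right (outer face 17 mm to -y) is fixed; the orange one on the left (outer face 17 mm to +y) is pinched towards it.
- main_catch (a joint): Travel in m of the orange plate towards the fixed dark one: 0 out, 0.009 fully squeezed (the pair is then 26 mm over its outer faces), sprung with 6 to 10 N. Beyond 0.006 its bolt frees the gate, which then springs ajar by itself; the plate comes back out when let go.
- handle_grip (a point): Handle of the gate: point on the gate midway between its two upright plates, 149 mm above the bench; axes fixed to the gate (shut: as the stand's; x normal to the gate, pointing inwards, y towards the hinge). Each plate is 22 mm wide (y) and 5 mm thick (x), from 15 mm above the point to about 16 mm below it. The dark plate in front (outer face 17 mm to -x) is fixed to the gate; the red one behind (outer face 17 mm to +x) is the safety catch and is pinched towards it.
- safety_catch (a joint): Turn in rad of the red plate's crank, whose pivot is 34 mm from the plate's middle towards the gate's free edge: 0 out, 0.32 fully squeezed (the plate has come about 10 mm towards the dark one), sprung with 7 to 10 N. Beyond about 0.2 its hook lets the ajar gate pass; once the gate is past 0.3 rad the hook no longer matters.
- gate_hinge (a point): Point on the gate's upright hinge axis, at the gate's left end, level with handle_grip, which lies 95 mm from it.
- gate (a joint): Opening of the gate in rad: about 0.01 shut on the main catch, 0.12 ajar on the safety catch, stop at 1.75; seen from above it opens clockwise, the free edge swinging out to the stand's front and then to its left. Its closing spring pulls 2 to 4 N at the handle and is damped; the sprung check resists from 0.35 to 0.75 rad with up to 9 N at the handle. Let go beyond that, the gate falls back and rests on the check at about 1.1; 1.57 is square to the front.
- oil_bottle: Bystander: cream and yellow oil bottle with a red cap, 53 mm across, 116 mm tall; origin under its middle, z up.
- jar_screws: Bystander: pale jar with a white screw lid, 52 mm across, 62 mm tall; origin under its middle, z up.
There are look-alikes about, which are no part of the job. There is more than one size of the part that bears spacer_mid; the job needs the largest.

How it is judged:
By the outcome, as a careful person would: the job done as asked, in the order asked, and still so for the second after the job is handed in, while the arm keeps its last pose, push and grip.
It also fails if it takes over 54 s, if anything falls off the work surface, if the arm or the gripper's body presses on something with over 40 N, if the wrist force passes 120 N, or if a joint passes its speed limit or range.

## Working session

There is one attempt and no reset: what is moved stays moved. The work goes in short steps, Python scripts to look and compute and a tool call to move; the robot and the scene stay as the last step left them, time stands still between calls to the robot, and variables do not carry over. Pictures are saved under pics/ and viewed, at most 10 in all, crops included, and the job is handed in when it is done.

Besides the shell and the picture viewer there is one more tool, called after ">>>" as a command line: name --argument value ..., lists and objects as JSON in quotes. jog_arm: Moves the arm, as the interface text tells. Its arguments: {"type":"object","properties":{"increments":{"type":"array"}},"required":["increments"]}

```bash
mkdir -p pics; ls
cat > h.py <<'E'
import numpy as np, cv2
from workcell import get_obs, get_image, job, models
def P(im,u,v,d=None):
    d=im['depth'][int(v),int(u)] if d is None else d
    c=np.array([(u-im['cx'])/im['fx']*d,-(v-im['cy'])/im['fy']*d,-d,1])
    return (np.array(im['cam_to_world'])@c)[:3]
def cloud(im,mask=None):
    d=im['depth']; v,u=np.nonzero((d>0)&(mask if mask is not None else True))
    z=d[v,u]; c=np.stack([(u-im['cx'])/im['fx']*z,-(v-im['cy'])/im['fy']*z,-z,np.ones_like(z)])
    return (np.array(im['cam_to_world'])@c)[:3].T,u,v
E
python3 - <<'E'
from h import *
o=get_obs(); print(o)
for n in ['top','side']:
    im=get_image(n); cv2.imwrite(f'pics/{n}0.png',im['pixels']); print(n,[k for k in im],im['fx'],im['cam_to_world'])
    for t in ['stand','spacer_mid','main_catch','handle_grip','safety_catch','oil_bottle','jar_screws']:
        print(t,[(round(r['p'],2),np.round(r['centre'])) for r in models.look_for(t,n)])
E
```

```text
pics
{'t': 0.0, 'qpos': array([ 1.29199614e+00,  4.23860681e-01,  1.63070491e+00, -5.21981990e-06,
        1.08859755e+00, -1.90174092e-02]), 'qvel': array([ 1.40651448e-03,  8.34473100e-05, -2.05372655e-03,  1.65380179e-03,
       -3.03173375e-04, -1.37772767e-04]), 'joint_torque': array([ 4.05943429e-04, -5.44618213e+01, -2.73666877e+01,  6.44867029e-02,
        2.27453263e-02, -1.32695227e-04]), 'ee_pos': array([160.3743851 , 603.48429927, 221.88345829]), 'orientation': array([-4.06885857e-01, -3.11490083e+00,  2.44050729e-03]), 'ft_force': array([0.04638064, 0.06111583, 1.42342966]), 'moment': array([-0.06148181,  0.00038752,  0.04261288]), 'grasp_force': 0.0, 'width': 87.73296056942151}
top ['pixels', 'depth', 'fx', 'fy', 'cx', 'cy', 'cam_to_world'] 384.19037935731797 [[-1.43892669e-02  9.98205471e-01 -5.81273336e-02  4.56650029e+02]
 [-9.99717916e-01 -1.32637979e-02  1.97017872e-02 -2.60872635e+01]
 [ 1.88954426e-02  5.83944311e-02  9.98114749e-01  9.62178562e+02]
 [ 0.00000000e+00  0.00000000e+00  0.00000000e+00  1.00000000e+00]]
stand [(0.56, array([646., 166.,  80.]))]
space
[... 495 characters left out ...]
1  1.76869629e-02  1.51568715e-03  5.38341043e+02]
 [-5.33326569e-03  3.80728891e-01 -9.24671330e-01 -9.21954752e+02]
 [-1.69316934e-02  9.24517541e-01  3.80763226e-01  4.85872261e+02]
 [ 0.00000000e+00  0.00000000e+00  0.00000000e+00  1.00000000e+00]]
stand [(0.58, array([627.,  96.,  97.]))]
spacer_mid [(0.92, array([ 437., -312.,   20.])), (0.66, array([ 451., -209.,   14.])), (0.62, array([ 395., -213.,   13.])), (0.44, array([396.,  41.,  45.]))]
main_catch [(0.56, array([567., 109., 165.])), (0.28, array([ 651., -163.,   62.]))]
handle_grip [(0.65, array([587., 170., 126.]))]
safety_catch []
oil_bottle []
jar_screws [(0.86, array([398.,  43.,  46.])), (0.41, array([583., 170., 125.]))]
```

View pics/top0.png

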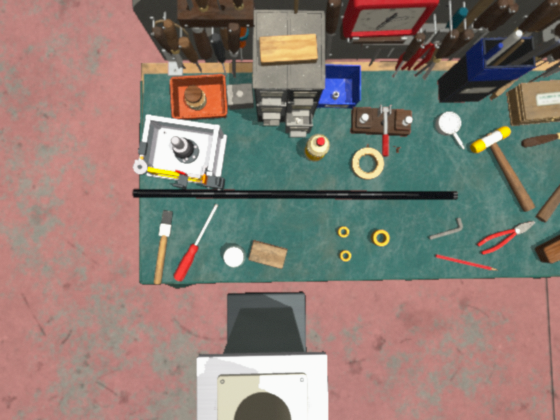

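View pics/side0.png

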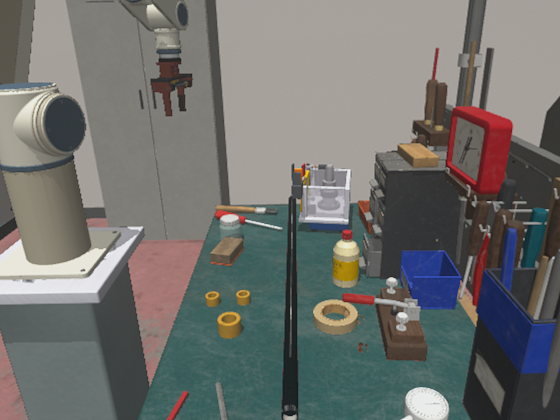

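The top view shows the stand at about (182,150) and a long black bar in front of it at row 194. There are three rings, at (344,232), (346,256) and (381,238). The jar is at (233,257) and the bottle at (318,148). The ring at (381,238) looks largest. I'll measure all three and crop.

Run:
```python
from h import *
top=get_image('top'); side=get_image('side')
# rings: cloud by height & brass colour
for n,im in (('top',top),('side',side)):
    for r in models.regions_of('spacer_mid',n):
        m=r['region']; p,u,v=cloud(im,m)
        q=p[(p[:,2]>8)]
        t=p[p[:,2]>np.percentile(p[:,2],90)-4]
        print(n,round(r['p'],2),m.sum(),(u.mean(),v.mean()),'pmin',np.percentile(p,2,0).round(),'pmax',np.percentile(p,98,0).round(), 'top mid',((t.max(0)+t.min(0))/2).round(1), t.ptp(0).round() if hasattr(t,'ptp') else np.ptp(t,0).round())
p,u,v=cloud(top)
# bar
for uu in (150,200,250,300,350,400,450):
    col=[(vv,P(top,uu,vv).round()) for vv in range(186,202)]
    b=max(col,key=lambda c:c[1][2]); print('bar',uu,b, [c[0] for c in col if c[1][2]>b[1][2]-15])
a=cv2.resize(top['pixels'][95:225,115:245],None,fx=6,fy=6,interpolation=cv2.INTER_CUBIC)[:600]
b=cv2.resize(top['pixels'][215:270,320:400],None,fx=6,fy=6,interpolation=cv2.INTER_CUBIC)
cv2.imwrite('pics/standtop.png',cv2.resize(top['pixels'][105:205,115:245],None,fx=6,fy=6,interpolation=cv2.INTER_CUBIC))
cv2.imwrite('pics/rings.png',b)
cv2.imwrite('pics/standside.png',cv2.resize(side['pixels'][150:240,270:370],None,fx=6,fy=6,interpolation=cv2.INTER_CUBIC))
np.savez('im0.npz',top=top['depth'],side=side['depth'])
```

```text
top 0.58 49 (np.float64(345.5416666666667), np.float64(254.52083333333334)) pmin [ 383. -221.    4.] pmax [ 402. -197.   22.] top mid [ 392.7 -208.7   20.9] [20. 25.  7.]
top 0.5 214 (np.float64(379.60849056603774), np.float64(237.83490566037736)) pmin [ 415. -313.   -0.] pmax [ 453. -276.   32.] top mid [ 434.4 -294.9   30.5] [37. 38.  7.]
top 0.44 67 (np.float64(343.1818181818182), np.float64(232.42424242424244)) pmin [ 439. -217.   -1.] pmax [ 459. -193.   22.] top mid [ 449.  -205.    20.8] [20. 25.  6.]
side 0.77 510 (np.float64(228.77165354330708), np.float64(324.4704724409449)) pmin [ 419. -316.    3.] pmax [ 453. -280.   29.] top mid [ 436.  -295.6   27.4] [35. 42.  6.]
side 0.63 186 (np.float64(211.59459459459458), np.float64(298.3297297297297)) pmin [ 380. -223.    2.] pmax [ 405. -197.   20.] top mid [ 392.7 -210.    17.9] [25. 27.  6.]
side 0.59 164 (np.float64(242.2439024390244), np.float64(297.2256097560976)) pmin [ 439. -220.    2.] pmax [ 463. -196.   20.] top mid [ 450.6 -207.1   17.4] [23. 26.  5.]
bar 150 (192, array([553., 265.,  27.])) [189, 190, 191, 192, 193, 194, 195, 196, 197]
bar 200 (192, array([551., 143.,  29.])) [189, 190, 191, 192, 193, 194, 195, 196, 197]
bar 250 (194, array([545.,  22.,  29.])) [190, 191, 192, 193, 194, 195, 196, 197, 198]
bar 300 (193, array([ 546., -100.,   27.])) [190, 191, 192, 193, 194, 195, 196, 197, 198]
bar 350 (193, array([ 544., -222.,   30.])) [191, 192, 193, 194, 195, 196, 197, 198, 199]
bar 400 (194, array([ 540., -346.,   27.])) [191, 192, 193, 194, 195, 196, 197, 198, 199]
bar 450 (195, array([ 536., -471.,   26.])) [191, 192, 193, 194, 195, 196, 197, 198, 199]
```

View pics/standtop.png

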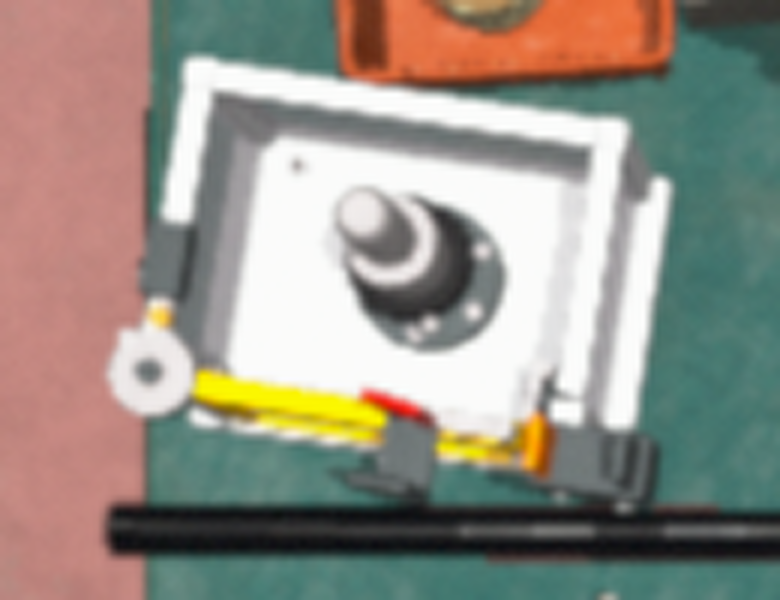

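View pics/rings.png

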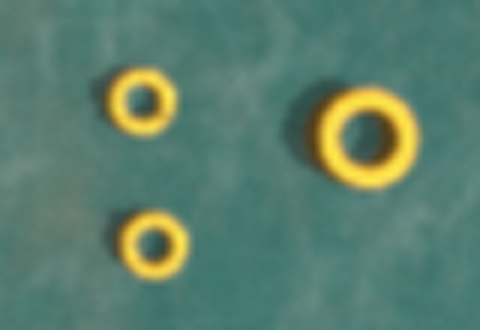

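View pics/standside.png

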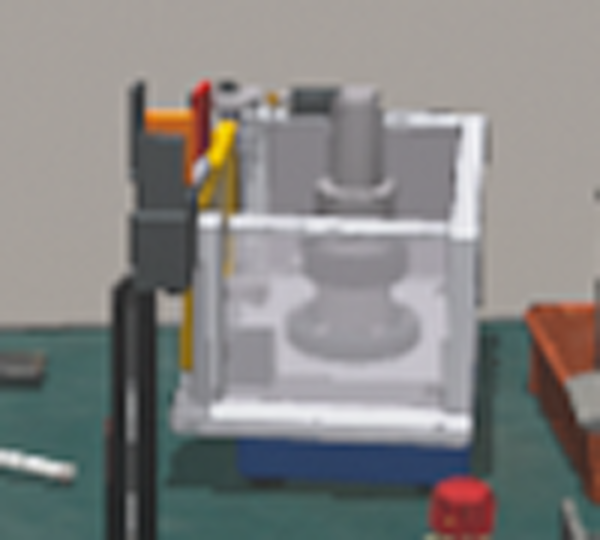

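The crops confirm the ring at top pixel (381,238): it is about 38 mm across and 28 to 30 mm tall, while the others are 25 mm across and 20 mm tall. In the stand crop the shaft tip is at about (362,212), the orange plate at (537,442), the red plate at (400,405) and the hinge at (150,370). Next I'll fit the stand pose.

```bash
cat > fit.py <<'E'
from h import *
from scipy.optimize import least_squares
def ncl(im,box):
    p,u,v=cloud(im); k=(u>box[0])&(u<box[1])&(v>box[2])&(v<box[3]); 
    return p[k],im['pixels'][v[k],u[k]].astype(int),u[k],v[k]
if __name__=='__main__':
    top=get_image('top'); side=get_image('side')
    for n,im,box in (('top',top,(130,240,100,200)),('side',side,(285,360,155,235))):
        p,c,u,v=ncl(im,box)
        s=p[(p[:,2]>135)&(p[:,2]<162)&(abs(p[:,0]-645)<35)&(abs(p[:,1]-175)<60)]
        # circle axis fit r=11 (top tip or side face)
        tip=s[s[:,2]>152]
        print(n,'tip',len(tip),tip.mean(0).round(1),np.ptp(tip,0).round(1))
        b=s[s[:,2]<152]
        if len(b)>8:
            f=least_squares(lambda a:np.hypot(b[:,0]-a[0],b[:,1]-a[1])-11,[tip[:,0].mean(),tip[:,1].mean()],loss='soft_l1'); print(' shaft circ',f.x.round(1),len(b),np.abs(f.fun).mean().round(1))
        w=p[(p[:,2]>117)&(p[:,2]<130)]
        print(' wall',len(w),w.min(0).round(),w.max(0).round())
        B,G,R=c.T
        for nm,m in (('orange',(R>180)&(G>80)&(G<175)&(B<80)&(p[:,2]>120)),('red',(R>150)&(G<70)&(B<70)&(p[:,2]>110)),('yellow',(R>180)&(G>180)&(B<90)),('high',(p[:,2]>150)&(p[:,0]<620)&(p[:,0]>500))):
            q=p[m]; 
            if len(q): print(' ',nm,len(q),np.median(q,0).round(1),q.min(0).round(),q.max(0).round())
        # fit stand pose: wall tops z 124 using white pixels; residual distance to rectangle outline back/right/left
        k=(c.min(1)>200)&(p[:,2]>118)&(p[:,2]<130); q=p[k]
        def res(a):
            ct,st=np.cos(a[2]),np.sin(a[2]); d=q[:,:2]-a[:2]
            x=d[:,0]*ct+d[:,1]*st; y=-d[:,0]*st+d[:,1]*ct
            return np.minimum(abs(x-49),abs(abs(y)-76))
        best=min((least_squares(res,[640,165,t],loss='soft_l1') for t in (-.2,-.15,-.1,0)),key=lambda f:f.cost)
        print(' pose',best.x.round(3),len(q),best.fun.mean().round(2))
E
python3 fit.py
```

```text
top tip 80 [648.  171.6 157.7] [20.  19.6  8.7]
 shaft circ [648.8 172.9] 29 0.4
 wall 1017 [549.  74. 117.] [713. 260. 130.]
  orange 32 [569.8 111.2 169. ] [557. 107. 120.] [589. 240. 172.]
  red 12 [578.8 158.7 164.7] [576. 153. 157.] [582. 165. 168.]
  yellow 179 [587.5 206.9 122.3] [572. 137.  53.] [618. 251. 135.]
  high 132 [563.6 111.5 165.9] [549.  78. 151.] [584. 175. 172.]
 pose [ 6.48253e+02  1.72298e+02 -1.61000e-01] 635 2.91
side tip 27 [648.7 166.9 156.4] [17.9 13.9  6.9]
 shaft circ [649. 173.] 52 1.4
 wall 488 [ 550. -150.  117.] [715. 266. 130.]
  orange 23 [572.9 109.6 164.4] [558. 106. 120.] [600. 244. 167.]
  red 30 [ 654.4 -144.1  116.5] [ 579. -153.  114.] [661. 170. 162.]
  yellow 12 [592.9 214.9 122.4] [589. 184. 121.] [599. 236. 124.]
  high 147 [564.7 107.  160.7] [551.  75. 151.] [585. 174. 170.]
 pose [ 6.49590e+02  1.68844e+02 -1.59000e-01] 152 1.89
```

>>> jog_arm --increments '[0,0,-5.75,0,0,0,100,0,0,0,-45,-36.7,0,85,0,0,0,-45,-36.7,0,85,0,0,0,-45,-36.7,0,85,0,0,0,-45,-36.7,0,85,0,0,0,-45,-36.7,0,85,0,0,0,-45,-36.7,0,85,0,0,0,-45,-36.7,0,85,0,0,0,-9,-53,0,85,0,0,0,-9,-53,0,85,0,0,0,-9,-53,0,85,0,0,0,-9,-53,0,85]'

```text
t: 2.6
ee_pos: [432.6, 83.7, 223.0]
orientation: [0.25, 3.131, 0.0]
ft_force: [0.7, 0.1, -0.1]
width: 74.4
grasp_force: 0.0
```

```bash
cat > go.py <<'E'
import sys
from h import *
from scipy.spatial.transform import Rotation as Ro
def delta(x,y,z,yaw=None):
    o=get_obs(); R=Ro.from_rotvec(o['orientation']).as_matrix()
    d=R.T@(np.array([x,y,z])-o['ee_pos'])
    print('t',round(o['t'],2),'pos',o['ee_pos'].round(1),'yaw_y',np.degrees(np.arctan2(R[1,1],R[0,1])).round(2),'zax',R[:,2].round(3),'q',o['qpos'].round(2),'w',round(o['width'],1),'gf',round(o['grasp_force'],1),'F',o['ft_force'].round(1))
    print('shift tool',d.round(1))
if __name__=='__main__': delta(*map(float,sys.argv[1:]))
E
python3 go.py 435.5 -295.2 60
```

```text
t 2.6 pos [432.6  83.7 223. ] yaw_y 80.88 zax [ 0.001  0.    -1.   ] q [ 0.16  0.15  2.02 -0.    0.97 -1.25] w 74.4 gf 0.0 F [ 0.7  0.1 -0.1]
shift tool [ -62.8 -373.7  162.9]
```

>>> jog_arm --increments '[0,0,0,-9,-53.4,0,85,0,0,0,-9,-53.4,0,85,0,0,0,-9,-53.4,20,85,0,0,0,-9,-53.4,20,85,0,0,0,-9,-53.4,30,85,0,0,0,-9,-53.4,30,85,0,0,0,-9,-53.3,30,85,0,0,0,0,0,33,85,0,0,0,0,0,0,85]'

```text
t: 3.72
ee_pos: [433.7, -293.1, 57.7]
orientation: [-0.252, -3.127, -0.004]
ft_force: [0.2, 0.4, -1.0]
width: 74.5
grasp_force: 0.0
```

```bash
python3 go.py 435.5 -295.2 3
python3 - <<'E'
from h import *
im=get_image('side')
r=[ (x['p'],cloud(im,x['region'])[0]) for x in models.regions_of('spacer_mid','side')]
for p,q in r: print(round(p,2),np.median(q,0).round(),np.percentile(q,3,0).round(),np.percentile(q,97,0).round())
E
```

```text
t 3.73 pos [ 433.7 -293.1   57.7] yaw_y 80.79 zax [-0.004  0.003 -1.   ] q [-0.62  0.53  1.94  0.    0.67 -2.03] w 74.5 gf 0.0 F [ 0.2  0.4 -1. ]
shift tool [-2.3 -2.  54.7]
0.91 [ 437. -308.   19.] [ 417. -315.    1.] [ 453. -280.   29.]
0.66 [ 451. -212.   12.] [ 435. -219.   -0.] [ 464. -166.   19.]
0.44 [582. 154. 153.] [579. 151. 138.] [585. 164. 163.]
0.4 [ 385. -217.   14.] [ 380. -223.    2.] [ 390. -204.   20.]
```

>>> jog_arm --increments '[0,0,0,-2,-2,20,85,0,0,0,0,0,20,85,0,0,0,0,0,12,85,0,0,0,0,0,2,85,0,0,0,0,0,0,30,0,0,0,0,0,0,30,0,0,0,0,0,0,30,0,0,0,0,0,0,30,0,0,0,0,0,0,30]'

```text
t: 4.95
ee_pos: [437.3, -296.0, 5.9]
orientation: [0.25, 3.131, -0.0]
ft_force: [-0.1, 0.4, 3.9]
width: 39.6
grasp_force: 30.0
```

```bash
python3 go.py 435.5 -295.2 3
```

```text
t 4.95 pos [ 437.3 -296.     5.9] yaw_y 80.87 zax [ 0. -0. -1.] q [-0.62  0.63  1.94 -0.    0.57 -2.03] w 39.6 gf 30.0 F [-0.1  0.4  3.9]
shift tool [1.9 0.5 2.9]
```

>>> jog_arm --increments '[0,0,0,0,0,-30,30,0,0,0,0,0,-60,30,0,0,0,-13.4,40,-60,30,0,0,0,-13.4,49,-60,30,0,0,0,-13.4,49,0,30,0,0,0,-13.4,49,0,30,0,0,0,-13.4,49,0,30,0,0,0,-13.4,49,0,30,0,0,0,-13.4,49,0,30,0,0,0,-13.4,49,0,30,0,0,0,-13.4,49,0,30,0,0,0,-13.4,49,0,30]'

```text
t: 6.45
ee_pos: [638.7, 144.2, 194.0]
orientation: [-0.25, -3.131, 0.001]
ft_force: [-0.2, -0.5, -0.6]
width: 39.8
grasp_force: 30.0
```

>>> jog_arm --increments '[0,0,0,0,10,0,30,0,0,0,0,0,0,30,0,0,0,0,0,0,30]'

```text
t: 6.82
ee_pos: [639.5, 151.2, 194.2]
orientation: [-0.252, -3.13, 0.001]
ft_force: [-0.3, 0.2, -1.3]
width: 39.6
grasp_force: 30.0
```

```bash
python3 go.py 648.7 172.5 215
cat > ring.py <<'E'
from h import *
from scipy.optimize import least_squares
o=get_obs(); im=get_image('side'); p,u,v=cloud(im); t=o['ee_pos']; c=im['pixels'][v,u].astype(int)
k=(np.hypot(p[:,0]-t[0],p[:,1]-t[1])<30)&(abs(p[:,2]-t[2]-8)<17)
B,G,R=c.T
k&=(R-B>70)&(G-B>35)   # brass
q=p[k]; print(len(q),'z',q[:,2].min().round(1),q[:,2].max().round(1),'xr',np.percentile(q[:,0],[2,50,98]).round(1),'uv',u[k].mean(),v[k].mean())
f=least_squares(lambda a:np.hypot(q[:,0]-a[0],q[:,1]-a[1])-20,t[:2],loss='soft_l1'); print('ring c',f.x.round(1),np.abs(f.fun).mean().round(2),'tcp',t.round(1))
w=im['pixels'][90:240,260:410]; cv2.imwrite('pics/hold%d.png'%(o['t']*100),cv2.resize(w,(600,600),interpolation=cv2.INTER_CUBIC))
E
python3 ring.py; ls pics
```

```text
t 6.83 pos [639.5 151.2 194.2] yaw_y 80.81 zax [-0.001 -0.001 -1.   ] q [ 0.21  0.5   1.57 -0.    1.07 -1.2 ] w 39.6 gf 30.0 F [-0.3  0.2 -1.3]
shift tool [ -5.7  22.5 -20.8]
7 z 213.9 217.6 xr [621.  623.7 653.7] uv 324.7142857142857 145.42857142857142
ring c [636.  152.1] 1.61 tcp [639.5 151.2 194.2]
hold682.png
rings.png
side0.png
standside.png
standtop.png
top0.png
```

View image.

View pics/hold682.png

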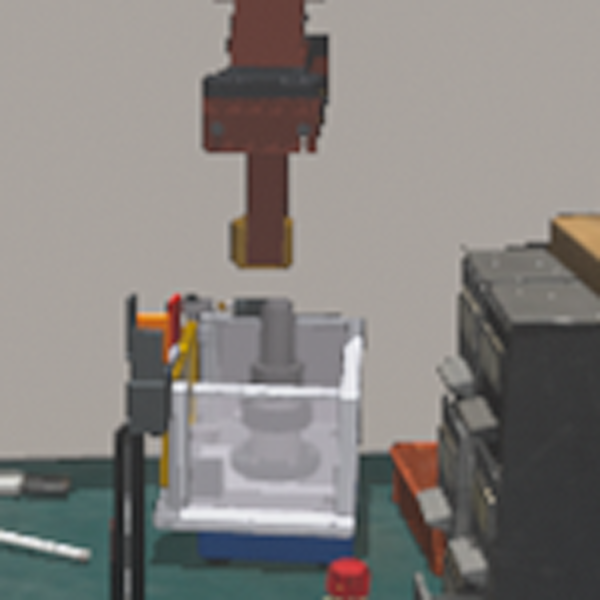

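Run:
```python
from h import *
o=get_obs(); im=get_image('side'); px=im['pixels'].astype(int); t=o['ee_pos']
M=np.linalg.inv(np.array(im['cam_to_world']))
def proj(p): c=M@np.append(p,1); return im['cx']+im['fx']*c[0]/-c[2], im['cy']-im['fy']*c[1]/-c[2]
print('tcp px',proj(t),'grasp',proj(t+[0,0,19]),'shaft tip',proj([648.7,172.5,158]), 'shaft mid',proj([648.7,172.5,140]))
for x in (-20,20): print(x,proj([t[0]-2+x,t[1],t[2]+8]))
for v in range(144,158): print(v,[tuple(px[v,u]) for u in range(315,336)])
for v in (168,172,176,178): print(v,px[v,320:338].mean(1).round().astype(int))
```

```text
tcp px (np.float64(325.92084288097124), np.float64(152.87450550458956)) grasp (np.float64(326.056067535586), np.float64(145.4630572090797)) shaft tip (np.float64(328.4348737226232), np.float64(164.31875592216704)) shaft mid (np.float64(328.2970468779312), np.float64(170.97839873041815))
-20 (np.float64(317.19298151675036), np.float64(149.92294786595534))
20 (np.float64(333.16534360556466), np.float64(149.63717736595035))
144 [(np.int64(158), np.int64(163), np.int64(169)), (np.int64(158), np.int64(163), np.int64(168)), (np.int64(160), np.int64(164), np.int64(169)), (np.int64(137), np.int64(149), np.int64(161)), (np.int64(120), np.int64(140), np.int64(158)), (np.int64(87), np.int64(118), np.int64(139)), (np.int64(50), np.int64(80), np.int64(107)), (np.int64(54), np.int64(61), np.int64(89)), (np.int64(55), np.int64(59), np.int64(87)), (np.int64(54), np.int64(58), np.int64(86)), (np.int64(56), np.int64(61), np.int64(88)), (np.int64(55), np.int64(59), np.int64(87)), (np.int64(56), np.int64(60), np.int64(88)), (np.int64(55), np.int64(60), np.int64(87)), (np.int64(55), np.int64(59), np.int6
[... 12336 characters left out ...]
int64(155)), (np.int64(129), np.int64(142), np.int64(154)), (np.int64(129), np.int64(141), np.int64(153)), (np.int64(127), np.int64(139), np.int64(150)), (np.int64(126), np.int64(132), np.int64(140)), (np.int64(149), np.int64(153), np.int64(157)), (np.int64(160), np.int64(165), np.int64(171)), (np.int64(158), np.int64(164), np.int64(169)), (np.int64(157), np.int64(162), np.int64(169))]
168 [ 70  66  62  63  62  80  97 104 110 113 113 110 106 120 138 141 141 141]
172 [135 135 136 136 131 106  98 106 111 113 113 109 103 113 131 135 135 134]
176 [135 136 135 137 126 103  99 106 110 113 112 108 101 111 130 136 135 135]
178 [135 135 136 136 126 105  99 106 109 111 111 107 100 110 130 137 135 135]
```

>>> jog_arm --increments '[0,0,0,-4.8,11.5,0,30,0,0,0,-5,11.5,0,30,0,0,0,0,0,12,30,0,0,0,0,0,10,30,0,0,0,0,0,0,30,0,0,0,0,0,0,30]'

```text
t: 7.68
ee_pos: [653.5, 173.6, 172.3]
orientation: [-0.25, -3.131, 0.0]
ft_force: [-0.2, 0.3, -1.8]
width: 39.4
grasp_force: 30.0
```

```bash
python3 go.py 652.9 172.3 172;  python3 - <<'E'
from h import *
im=get_image('side'); px=im['pixels'].astype(int)[:,:,0]
t=get_obs()['ee_pos']
M=np.linalg.inv(np.array(im['cam_to_world']))
def proj(p): c=M@np.append(p,1); return round(im['cx']+im['fx']*c[0]/-c[2],1), round(im['cy']-im['fy']*c[1]/-c[2],1)
print('tcp',proj(t),'ring bot',proj(t+[-2.7,.4,-6]))
for v in range(152,182,3): print(v,px[v,318:342])
a=cv2.resize(im['pixels'][135:195,290:370],(800,600),interpolation=cv2.INTER_CUBIC); cv2.imwrite('pics/above.png',a)
tp=get_image('top'); cv2.imwrite('pics/abovetop.png',cv2.resize(tp['pixels'][105:205,115:245],(780,600),interpolation=cv2.INTER_CUBIC))
E
```

```text
t 7.67 pos [653.5 173.6 172.3] yaw_y 80.86 zax [-0. -0. -1.] q [ 0.24  0.55  1.54 -0.    1.05 -1.17] w 39.4 gf 30.0 F [-0.2  0.3 -1.8]
shift tool [ 0.3 -1.3  0.3]
tcp (np.float64(330.4), np.float64(158.7)) ring bot (np.float64(329.3), np.float64(160.9))
152 [159 157 158 162 111  44  53  55  55  54  54  54  55  55  56  55  56  55
  53  42 132 161 159 158]
155 [158 157 158 162 113  45  52  53  54  55  54  55  55  53  54  55  53  55
  51  41 133 162 158 158]
158 [158 158 157 163 113  45  51  54  53  54  53  55  54  55  55  55  54  53
  51  42 134 161 159 157]
161 [157 159 159 162 110  41  47  51  53  52  54  52  53  53  53  53  52  49
  44 103 149 159 158 157]
164 [139 122 122 126 132 134 129 126 129 140 145 145 145 144 157 163 162 161
 160 158 158 158 157 157]
167 [103  64  67  67  66  66  66  82  98 107 114 117 117 113 107 142 162 158
 160 159 160 159 159 160]
170 [138 141 142 143 143 146 138 108  96 106 110 113 113 110 105 113 147 161
 161 161 162 163 162 160]
173 [137 138 137 137 138 138 128 103  98 107 111 114 111 108 103 113 132 138
 137 137 137 137 138 137]
176 [136 137 137 137 137 139 129 105  98 107 110 113 111 108 101 114 132 137
 137 137 137 137 137 138]
179 [138 137 137 137 136 134 119 101  99 106 109 112 111 106 100 107 126 137
 137 137 137 137 137 136]
```

View pics/above.png

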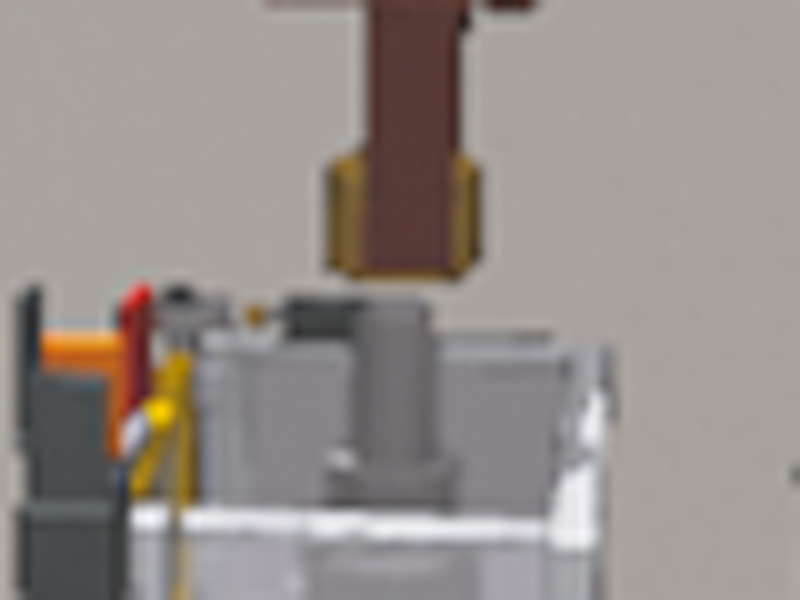

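The ring hangs about 0.7 px to the right of the shaft (ring mid 329.9, shaft 329.2), so it is about 1.8 mm too far in +x. I'll correct that and lower gently.

>>> jog_arm --increments '[0,0,0,1.6,-1.2,0,30,0,0,0,0,0,4,30,0,0,0,0,0,4,30,0,0,0,0,0,2,30,0,0,0,0,0,2,30,0,0,0,0,0,0,30]'

```text
t: 8.52
ee_pos: [651.7, 172.8, 160.3]
orientation: [-0.25, -3.131, 0.0]
ft_force: [-0.6, -0.3, -1.3]
width: 39.9
grasp_force: 30.0
```

```bash
python3 go.py 652 172.5 123; python3 -c "
from h import *
print(get_obs()['moment'])"
```

```text
t 8.53 pos [651.7 172.8 160.3] yaw_y 80.87 zax [-0. -0. -1.] q [ 0.24  0.56  1.56 -0.    1.02 -1.17] w 39.9 gf 30.0 F [-0.6 -0.3 -1.3]
shift tool [-0.3 -0.2 37.3]
[-0.01315868 -0.04757937 -0.02215187]
```

>>> jog_arm --increments '[0,0,0,0,0,4,30,0,0,0,0,0,4,30,0,0,0,0,0,0,30]'

```text
t: 8.9
ee_pos: [651.5, 172.7, 152.0]
orientation: [-0.25, -3.131, 0.0]
ft_force: [-0.9, 0.8, -0.1]
width: 39.5
grasp_force: 30.0
```

```bash
python3 go.py 652 172.5 123
```

```text
t 8.9 pos [651.5 172.7 152. ] yaw_y 80.86 zax [-0.001 -0.    -1.   ] q [ 0.24  0.57  1.56 -0.    1.01 -1.17] w 39.5 gf 30.0 F [-0.9  0.8 -0.1]
shift tool [-0.6 -0.1 29. ]
```

>>> jog_arm --increments '[0,0,0,0,0,8,30,0,0,0,0,0,8,30,0,0,0,0,0,8,30,0,0,0,0,0,3,30,0,0,0,0,0,1,30,0,0,0,0,0,1,30,0,0,0,0,0,0,30]'

```text
t: 9.78
ee_pos: [651.9, 172.8, 123.7]
orientation: [0.25, 3.131, 0.0]
ft_force: [-0.5, 0.4, -2.2]
width: 39.3
grasp_force: 30.0
```

```bash
python3 go.py 652 172.5 121
```

```text
t 9.78 pos [651.9 172.8 123.7] yaw_y 80.87 zax [ 0.  0. -1.] q [ 0.24  0.61  1.57 -0.    0.96 -1.17] w 39.3 gf 30.0 F [-0.5  0.4 -2.2]
shift tool [-0.2 -0.3  2.7]
```

>>> jog_arm --increments '[0,0,0,0,0,1,30,0,0,0,0,0,1,30,0,0,0,0,0,0,30]'

```text
t: 10.15
ee_pos: [651.7, 172.8, 121.4]
orientation: [-0.25, -3.131, 0.0]
ft_force: [0.7, -0.4, -1.9]
width: 39.8
grasp_force: 30.0
```

>>> jog_arm --increments '[0,0,0,0,0,1,30,0,0,0,0,0,0,30]'

```text
t: 10.4
ee_pos: [651.9, 172.8, 121.0]
orientation: [0.25, 3.131, 0.0]
ft_force: [-1.9, -0.8, 3.9]
width: 39.7
grasp_force: 30.0
```

>>> jog_arm --increments '[0,0,0,0,0,0.5,30,0,0,0,0,0,0,48,0,0,0,0,0,0,60,0,0,0,0,0,0,65,0,0,0,0,0,0,65]'

```text
t: 11.02
ee_pos: [651.7, 172.8, 119.8]
orientation: [-0.25, -3.131, 0.0]
ft_force: [-0.5, 0.4, 1.8]
width: 56.6
grasp_force: 0.0
```

>>> jog_arm --increments '[0,0,0,0,0,-10,65,0,0,0,0,0,-30,65,0,0,0,0,0,-45,65,0,0,0,0,0,0,65,0,0,0,0,0,0,65]'

```text
t: 11.65
ee_pos: [651.6, 172.8, 205.2]
orientation: [0.25, 3.131, 0.0]
ft_force: [-0.0, 0.2, -0.9]
width: 57.1
grasp_force: 0.0
```

```bash
cat > look.py <<'E'
from h import *
from fit import ncl
from scipy.optimize import least_squares
yaw=-0.16; O=np.array([648.9,172.6]); ex=np.array([np.cos(yaw),np.sin(yaw)]); ey=np.array([-ex[1],ex[0]])
def loc(p): d=p[:,:2]-O; return np.c_[d@ex,d@ey,p[:,2]]
if __name__=='__main__':
    for n,box in (('top',(130,240,100,200)),('side',(285,360,155,235))):
        im=get_image(n); p,c,u,v=ncl(im,box); B,G,R=c.T; L=loc(p)
        def rep(nm,m):
            q=L[m]; print(n,nm,len(q),*( [np.percentile(q,k,0).round(1) for k in (3,50,97)] if len(q) else []))
        rep('brass',(R-B>50)&(G-B>25)&(np.hypot(L[:,0],L[:,1])<28)&(L[:,2]<175))
        rep('orange',(R>150)&(G>60)&(G<170)&(B<90)&(L[:,2]>145)&(L[:,1]<-50))
        rep('darkcatch',(R<110)&(L[:,2]>148)&(L[:,2]<172)&(L[:,1]<-88)&(L[:,0]<-40))
        rep('red',(R>130)&(G<80)&(B<80)&(L[:,2]>140)&(L[:,0]<-40)&(L[:,2]<175))
        rep('darkhandle',(R<110)&(L[:,2]>145)&(L[:,2]<172)&(abs(L[:,1]+25)<22)&(L[:,0]<-70))
        rep('yellow',(R>180)&(G>150)&(B<90)&(L[:,0]<-30))
E
python3 look.py; python3 go.py 567 97 190
```

```text
top brass 106 [-20.2 -19.4 126.3] [-13.3  -8.  142.9] [ -0.6  12.  145.8]
top orange 36 [-112.8 -113.4  164.9] [-71.4 -75.2 170. ] [ 17.9 -51.7 550.6]
top darkcatch 35 [ -82.1 -107.   148.8] [ -74.  -105.8  168.1] [ -65.6 -102.1  171. ]
top red 20 [-75.7 -76.8 154. ] [-67.2 -26.  164.7] [-65.  -16.9 168. ]
top darkhandle 31 [-96.2 -32.4 147.7] [-94.4 -24.6 164.3] [-91.5 -15.3 167.1]
top yellow 59 [-69.9 -74.8  54.7] [-67.5  -9.8  71.5] [-63.6  17.5 170.1]
side brass 152 [-15.7 -20.6 117.3] [  1.7 -16.  131.5] [ 18.   -2.4 143.5]
side orange 31 [-79.8 -77.8 148.2] [-67.5 -74.9 163.3] [-62.2 -71.8 167.3]
side darkcatch 69 [ -80.7 -110.   148.5] [ -70.9 -105.5  157.8] [ -61.6 -101.   167.6]
side red 8 [-65.3 -33.9 143.1] [-65.1 -31.9 152. ] [-61.8 -21.9 163.2]
side darkhandle 15 [-91.5 -32.7 146.1] [-90.7 -25.8 154.2] [-90.  -16.7 163.6]
side yellow 6 [-62.4   5.6 119.3] [-60.5  12.7 122.5] [-58.8  24.7 123.2]
t 11.75 pos [651.  172.6 203.9] yaw_y 80.86 zax [-0.002 -0.    -1.   ] q [ 0.24  0.51  1.53  0.    1.1  -1.17] w 57.0 gf 0.0 F [-0.3  0.5  0.5]
shift tool [ 70.9 -88.   14.1]
```

>>> jog_arm --increments '[0,0,0,37,-45,0,65,0,0,0,37,-45,0,65,0,0,0,0,0,20,65,0,0,0,0,0,0,65,0,0,0,0,0,0,65]'

```text
t: 12.38
ee_pos: [564.8, 96.0, 184.9]
orientation: [-0.25, -3.131, 0.0]
ft_force: [1.0, 0.8, -0.6]
width: 57.0
grasp_force: 0.0
```

```bash
python3 go.py 563.5 95.2 142
```

```text
t 12.38 pos [564.8  96.  184.9] yaw_y 80.88 zax [-0. -0. -1.] q [ 0.15  0.39  1.78 -0.    0.97 -1.26] w 57.0 gf 0.0 F [ 1.   0.8 -0.6]
shift tool [ 1.2 -1.  42.9]
```

>>> jog_arm --increments '[0,0,0,1,-1,20,65,0,0,0,0,0,20,65,0,0,0,0,0,3,50,0,0,0,0,0,0,42,0,0,0,0,0,0,42]'

```text
t: 13.0
ee_pos: [564.1, 95.5, 142.8]
orientation: [0.25, 3.13, 0.002]
ft_force: [1.0, 3.8, -2.1]
width: 37.4
grasp_force: 2.0
```

```bash
python3 go.py 563.5 95.2 142
```

```text
t 13.0 pos [564.1  95.5 142.8] yaw_y 80.85 zax [ 0.002  0.001 -1.   ] q [ 0.15  0.45  1.81  0.    0.88 -1.27] w 37.4 gf 2.0 F [ 1.   3.8 -2.1]
shift tool [ 0.5 -0.4  0.8]
```

>>> jog_arm --increments '[0,0,0,0,-1,0,34,0,0,0,0,-1,0,28,0,0,0,0,0,0,20,0,0,0,0,0,0,20,0,0,0,0,0,0,20,0,0,0,0,0,0,20]'

```text
t: 13.75
ee_pos: [563.5, 91.9, 142.6]
orientation: [0.25, 3.13, -0.002]
ft_force: [0.6, -5.0, -0.0]
width: 25.2
grasp_force: 30.0
```

```bash
python3 go.py 563.5 95.2 142; python3 look.py | grep -E "red|handle"
```

```text
t 13.75 pos [563.5  91.9 142.6] yaw_y 80.86 zax [ 0.001 -0.001 -1.   ] q [ 0.14  0.45  1.81 -0.    0.88 -1.27] w 25.2 gf 30.0 F [ 0.6 -5.  -0. ]
shift tool [0.5 3.3 0.6]
top red 0
top darkhandle 31 [-107.1  -29.2  152. ] [-104.3  -21.3  163.4] [-101.6   -8.6  166.3]
side red 0
side darkhandle 20 [-102.3  -28.3  145.8] [-100.8  -18.6  153.5] [-99.   -9.5 163.3]
```

>>> jog_arm --increments '[0,0,0,0,0,0,40,0,0,0,0,0,0,65,0,0,0,0,0,0,65,0,0,0,0,0,-30,65,0,0,0,0,0,-30,65,0,0,0,0,0,0,65]'

```text
t: 14.6
ee_pos: [564.4, 93.0, 204.2]
orientation: [0.25, 3.127, 0.001]
ft_force: [0.2, 0.0, -0.3]
width: 57.0
grasp_force: 0.0
```

```bash
python3 go.py 563.5 95.2 200; python3 look.py
python3 - <<'E'
from h import *
from look import *
im=get_image('top')
print('hinge',[(round(r['p'],2),loc(np.array([r['centre']])).round(1)) for r in models.look_for('gate_hinge','top')])
for uv in ((140,167),(138,165),(142,165),(138,169),(142,169)): print(uv,loc(P(im,*uv)[None]).round(1))
p,c,u,v=ncl(im,(128,152,155,180)); L=loc(p)
k=(c.min(1)>170)&(L[:,2]>100); q=L[k]; print('white',len(q),q.min(0).round(1),np.median(q,0).round(1),q.max(0).round(1))
cv2.imwrite('pics/ajar.png',cv2.resize(im['pixels'][105:205,115:245],(780,600),interpolation=cv2.INTER_CUBIC))
E
```

```text
t 14.6 pos [564.4  93.  204.2] yaw_y 80.86 zax [ 0.004  0.001 -1.   ] q [ 0.14  0.37  1.77 -0.    1.   -1.27] w 57.0 gf 0.0 F [ 0.2  0.  -0.3]
shift tool [1.2 2.  4.2]
top brass 0
top orange 5 [ -57.4 -146.3  313.9] [ -55.9 -143.   317.7] [ -19.8 -140.7  523.1]
top darkcatch 0
top red 0
top darkhandle 31 [-107.1  -28.6  149.5] [-104.4  -20.4  164.3] [-101.7   -8.7  166.7]
top yellow 3 [ -56.6 -144.7  317.5] [ -56.3 -143.2  317.5] [ -56.1 -141.7  317.9]
side brass 147 [-13.1 -20.9 116.6] [  3.1 -16.  132.1] [ 17.9   4.8 143.4]
side orange 17 [-76.8 -82.7 154.4] [-69.  -79.  165.4] [-63.2 -76.3 170.4]
side darkcatch 68 [ -80.1 -108.9  148.5] [ -70.7 -105.9  157.9] [ -61.3 -102.   168.2]
side red 6 [-75.5 -81.5 162.7] [-65.7 -79.6 167.8] [-61.6 -77.3 170.1]
side darkhandle 25 [-102.1  -28.1  145.8] [-100.5  -19.7  154.8] [-70.2  -7.  163.4]
side yellow 0
hinge []
(140, 167) [[-110.6  -75.1  540.4]]
(138, 165) [[-108.9  -73.3  542.3]]
(142, 165) [[-108.4  -78.   543.6]]
(138, 169) [[-112.9  -72.6  538.4]]
(142, 169) [[-112.2  -77.   538.6]]
white 407 [-119.4  -88.   530. ] [-108.1  -75.8  543.8] [-97.9 -64.  550.6]
```

View pics/ajar.png

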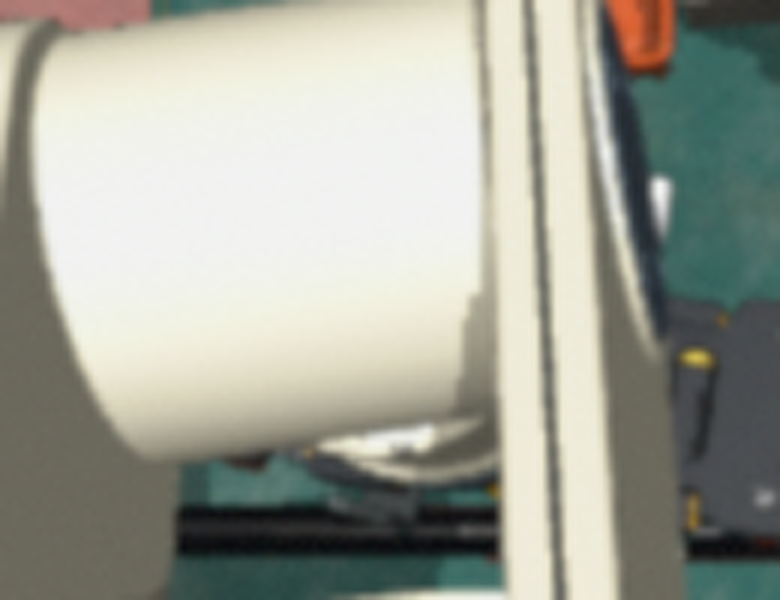

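The arm covers most of the top view. Only the dark handle plate shows, at about (375,500), so I'll take the hinge from the first depth image.

Run:
```python
from h import *
from look import *
im=get_image('top'); d0=np.load('im0.npz')['top']; im['depth']=d0; im['pixels']=cv2.imread('pics/top0.png')
p,c,u,v=ncl(im,(128,152,155,180)); L=loc(p)
k=(c.min(1)>170)&(L[:,2]>100); q=L[k]; print('white',len(q),q.min(0).round(1),np.median(q,0).round(1),q.max(0).round(1))
for uv in ((140,167),(136,167),(144,167)): print(uv,loc(P(im,*uv)[None]).round(1))
p,c,u,v=ncl(im,(145,220,160,190)); L=loc(p); B,G,R=c.T
k=(R>180)&(G>150)&(B<90)&(L[:,2]>115); q=L[k]; print('gate top',len(q),np.polyfit(q[:,1],q[:,0],1).round(3),q.min(0).round(1),q.max(0).round(1))
k=(R<110)&(L[:,2]>155)&(abs(L[:,1]+25)<25)&(L[:,0]<-60)&(L[:,2]<175); q=L[k]; print('dark', q[:,0].min(),np.median(q,0).round(1),np.ptp(q,0))
```

```text
white 153 [-78.6  57.3 123.6] [-63.3  71.9 134.3] [-44.6  86.8 137.8]
(140, 167) [[-65.2  69.6 137.9]]
(136, 167) [[-66.3  78.4 136.8]]
(144, 167) [[-63.4  62.7 133.4]]
gate top 147 [ 5.400e-02 -6.732e+01] [-80.7 -75.9 115. ] [-59.6  58.7 171.6]
dark -96.02981830500713 [-94.2 -23.7 164.5] [ 4.61856028 20.46359971 11.102068  ]
```

>>> jog_arm --increments '[0,0,0,10,35,0,65,0,0,0,10,35.5,0,65,0,0,9.67,0,0,0,65,0,0,9.67,0,0,0,65,0,0,9.67,0,0,0,65,0,0,9.67,0,0,0,65,0,0,9.67,0,0,0,65,0,0,9.67,0,0,0,65,0,0,9.67,0,0,0,65,0,0,9.67,0,0,0,65,0,0,9.67,0,0,0,65,0,0,9.67,0,0,0,65]'

```text
t: 16.35
ee_pos: [553.8, 165.5, 200.8]
orientation: [-2.511, -1.887, 0.003]
ft_force: [-0.6, -0.3, -0.6]
width: 57.0
grasp_force: 0.0
```

>>> jog_arm --increments '[0,0,0,0,0,20,65,0,0,0,0,0,0,65]'

```text
t: 16.6
ee_pos: [552.9, 165.2, 179.9]
orientation: [-2.505, -1.893, 0.007]
ft_force: [-0.3, 0.3, -0.2]
width: 57.1
grasp_force: 0.0
```

```bash
python3 - <<'E'
from look import *
h=np.array([-91,-21.5]); print('target',(O+h[0]*ex+h[1]*ey).round(1))
im=get_image('side'); p,c,u,v=ncl(im,(285,360,155,235)); B,G,R=c.T; L=loc(p)
for nm,m in (('red',(R>120)&(G<85)&(B<85)&(L[:,2]>140)&(L[:,2]<168)&(abs(L[:,1]+20)<25)&(L[:,0]<-40)),('dark',(R<110)&(L[:,2]>145)&(L[:,2]<168)&(abs(L[:,1]+20)<22)&(L[:,0]<-60))):
    q=L[m]; print(nm,len(q),*[np.percentile(q,k,0).round(1) for k in (5,50,95)] if len(q) else [])
E
python3 go.py 552.5 165.9 138
```

```text
target [555.6 165.9]
red 7 [-76.  -30.8 152.3] [-73.6 -26.  161.7] [-70.6 -15.  164.3]
dark 22 [-102.4  -27.1  147.8] [-100.8  -19.   155.5] [-70.  -12.7 162.5]
t 16.65 pos [553.5 165.4 180.8] yaw_y -15.82 zax [-0.003 -0.001 -1.   ] q [ 0.27  0.41  1.77 -0.    0.97  0.55] w 57.3 gf 0.0 F [0.5 0.2 0.4]
shift tool [ 0.2 -1.  42.8]
```

>>> jog_arm --increments '[0,0,0,1,2,20,65,0,0,0,0,0,15,65,0,0,0,0,0,7,65,0,0,0,0,0,0,50,0,0,0,0,0,0,42,0,0,0,0,0,0,42]'

```text
t: 17.4
ee_pos: [557.0, 166.2, 140.6]
orientation: [2.506, 1.894, 0.002]
ft_force: [0.2, 0.8, 0.1]
width: 37.2
grasp_force: 0.0
```

```bash
python3 go.py 555.6 165.9 138
```

```text
t 17.4 pos [557.  166.2 140.6] yaw_y -15.84 zax [ 0.001  0.    -1.   ] q [0.27 0.47 1.79 0.   0.89 0.55] w 37.2 gf 0.0 F [0.2 0.8 0.1]
shift tool [-0.6 -1.2  2.6]
```

>>> jog_arm --increments '[0,0,0,0,-2,0,34,0,0,0,0,-2,0,25,0,0,0,0,0,0,15,0,0,0,0,0,0,15,0,0,0,0,0,0,15,0,0,0,0,0,0,15]'

```text
t: 18.15
ee_pos: [550.7, 168.1, 140.5]
orientation: [-2.505, -1.891, 0.003]
ft_force: [-7.4, 4.6, 7.6]
width: 22.7
grasp_force: 30.0
```

Run:
```python
from look import *
Hg=np.array([-64,70.5]); r0=np.array([-16,-95])
from h import *
o=get_obs(); print(loc(o['ee_pos'][None]).round(1),o['width'],o['moment'].round(2),o['ft_force'].round(1))
rel=loc(o['ee_pos'][None])[0,:2]-Hg; print('rel hinge',rel.round(1),'r',np.hypot(*rel).round(1))
```

```text
[[-96.2 -20.1 140.5]] 22.712858848647706 [ 0.59  1.41 -0.3 ] [-7.4  4.6  7.6]
rel hinge [-32.2 -90.6] r 96.1
```

>>> jog_arm --increments '[0,0,6,2.8,-9.7,0,15,0,0,6,2.8,-9.7,0,15,0,0,0,0,0,0,15]'

```text
t: 18.52
ee_pos: [535.2, 178.5, 140.6]
orientation: [2.69, 1.622, -0.002]
ft_force: [-2.0, -5.4, 5.1]
width: 22.9
grasp_force: 30.0
```

```bash
cat > sw.py <<'E'
from look import *
from scipy.spatial.transform import Rotation as Ro
o=get_obs(); R=Ro.from_rotvec(o['orientation']).as_matrix(); rel=loc(o['ee_pos'][None])[0,:2]-[-64,70.5]
yw=np.degrees(np.arctan2(R[1,1],R[0,1])); print('t',round(o['t'],2),'pos',o['ee_pos'].round(1),'rel',rel.round(1),'r',np.hypot(*rel).round(1),'polar deg opened',(np.degrees(np.arctan2(-rel[0],-rel[1]))-np.degrees(np.arctan2(21.6,93.7))).round(1),'tool gate angle',(-9.17-yw).round(1),'w',round(o['width'],1),'F',o['ft_force'].round(1),'M',o['moment'].round(2),'q6',o['qpos'][5].round(2))
E
python3 sw.py
```

```text
t 18.52 pos [535.2 178.5 140.6] rel [-49.2 -82.8] r 96.3 polar deg opened 17.7 tool gate angle 18.7 w 22.9 F [-2.  -5.4  5.1] M [-0.59  0.49  0.1 ] q6 0.79
```

>>> jog_arm --increments '[0,0,8,3.9,-12.9,0,15,0,0,8,3.9,-12.9,0,15,0,0,8,3.9,-12.9,0,15,0,0,8,3.9,-12.9,0,15]'

```text
t: 19.02
ee_pos: [504.5, 222.0, 140.4]
orientation: [3.033, 0.812, -0.008]
ft_force: [-6.9, -3.8, 10.5]
width: 22.7
grasp_force: 30.0
```

```bash
python3 sw.py
```

```text
t 19.02 pos [504.5 222.  140.4] rel [-86.4 -44.7] r 97.3 polar deg opened 49.6 tool gate angle 50.9 w 22.7 F [-6.9 -3.8 10.5] M [-0.4   1.17  0.46] q6 1.44
```

>>> jog_arm --increments '[0,0,8,3.9,-12.9,0,15,0,0,8,3.9,-12.9,0,15,0,0,8,3.9,-12.9,0,15,0,0,8,3.9,-12.9,0,15,0,0,7,3.4,-11.4,0,15,0,0,0,0,0,0,15,0,0,0,0,0,0,15]'

```text
t: 19.9
ee_pos: [505.7, 288.3, 140.4]
orientation: [3.132, -0.242, -0.01]
ft_force: [-14.6, 3.2, 12.3]
width: 23.3
grasp_force: 30.0
```

```bash
python3 sw.py
python3 - <<'E'
from look import *
im=get_image('side'); tp=get_image('top')
a=cv2.resize(im['pixels'][120:270,230:380],(600,600),interpolation=cv2.INTER_CUBIC)[:, :400]
a=cv2.resize(im['pixels'][100:250,260:360],(400,600),interpolation=cv2.INTER_CUBIC)
b=cv2.resize(tp['pixels'][90:240,115:215],(400,600),interpolation=cv2.INTER_CUBIC)
cv2.imwrite('pics/open.png',np.hstack([a,b]))
p,c,u,v=ncl(im,(285,360,140,235)); L=loc(p); B,G,R=c.T
m=(R-B>50)&(G-B>25)&(np.hypot(L[:,0],L[:,1])<28)&(L[:,2]<175); print('brass',m.sum(),np.percentile(L[m],[3,97],0).round(1) if m.any() else '')
for t in ('oil_bottle','jar_screws'): print(t,[(round(r['p'],2),r['centre'].round() if hasattr(r['centre'],'round') else r['centre']) for n in ('top','side') for r in models.look_for(t,n)])
E
```

```text
t 19.9 pos [505.7 288.3 140.4] rel [-95.8  20.9] r 98.1 polar deg opened 89.3 tool gate angle 89.7 w 23.3 F [-14.6   3.2  12.3] M [0.79 2.49 0.2 ] q6 2.22
brass 164 [[-15.8 -21.1 115.2]
 [ 18.1   0.2 144. ]]
oil_bottle [(0.6, [645.3, -138.5, 87.6]), (0.96, [650.0, -161.2, 63.4]), (0.48, [482.5, 271.2, 131.4]), (0.37, [396.1, 42.4, 43.6])]
jar_screws [(0.55, [394.7, 63.5, 64.4]), (0.3, [575.7, 257.9, 121.0]), (0.58, [650.1, 152.5, 131.9])]
```

View pics/open.png

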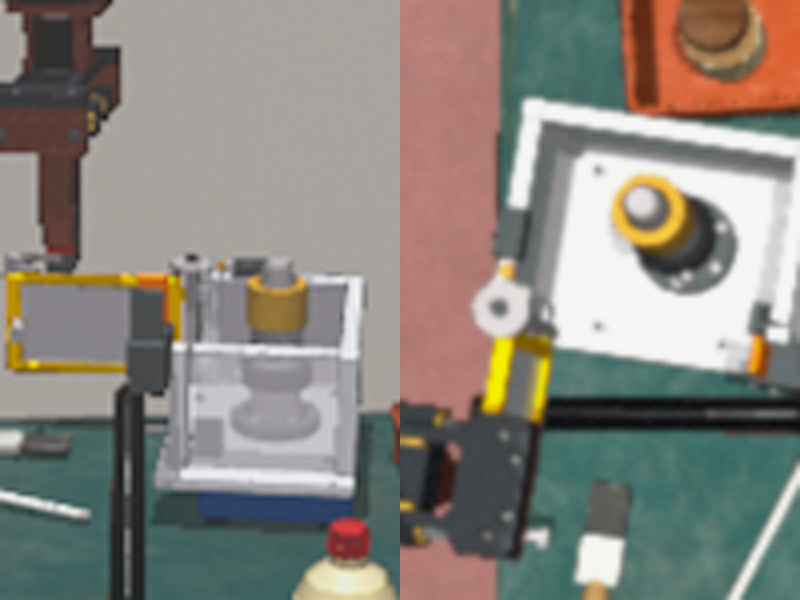

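The gate stands square to the front and is still gripped (left panel, gripper at about (60,265)). The ring sits on its shoulder at (275,300), and the bottle and jar have not moved.

```bash
python3 -c "
from workcell import job
print(job.close_job())"
```

```text
the job is handed in; nothing more can be done
None
```

I handed the job in at about 20 s: the largest spacer ring is seated and released on the shaft shoulder, the gate is held open at about 90° by its squeezed handle, and the bottle and jar were not touched.

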